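Tip the blue-edged gel plate up against the backstop of the drying stand

ROBOT

A 7-joint arm with a two-finger parallel gripper is mounted at the origin on a cart in front of the work surface, level with it; the furniture and walls round the work are solid. World frame = base frame: x ahead of the robot, y to its left, z up, the work surface at z = 0. Lengths are in m, angles in rad, forces in N, time in s.
With the tool pointing down it reaches from about 0.375 to 0.925 m from the base axis. Payload 3.1 kg.
Tool frame: the origin (TCP) lies at the very end of the fingers, on their centre line; the grasp point (between the pads) lies 19 mm behind it (robot.pinch_z is the distance from the TCP to the grasp point, in m); y points along the fingers, z is the direction in which the jaws open and shut, and the axes are right-handed (so a half turn about y gives the same grasp; the last joint's range is limited). The gripper opens to 85 mm and grips with 20 to 120 N. Pads are 22 mm wide; open, the fingers measure 114 mm over their backs; the gripper's body (76 mm by 85 mm) begins 54 mm behind the grasp point. The pads swing forward as they close: fully open they stand 13 mm farther back than shut.
Start: joints at [1.032, 0.383, 0.044, 1.598, -0.018, 1.161, -0.05], TCP at [0.277, -0.588, 0.231] pointing down, gripper open.
Joint ranges: [-2.61, 2.61], [-0.41, 2.15], [-1.48, 1.57], [0, 2.5], [-1.57, 4.71], [0.05, 1.97], [-2.85, 2.85]. Speed limits (rad/s): [2.79, 2.79, 3.14, 3.14, 3.14, 3.14, 3.14].

INTERFACE

Orientations are given as a unit quaternion [x, y, z, w].
In Python, from bench import robot, cams gives the robot as it stands.
- The arm moves only by the tool step_arm, never from a script. Its arguments are lists of equal length, an entry for each row: "travel": the shift along the tool's x, y, z in cm, a list of three; "rotation": the turn, a rotation vector about the tool's x, y, z in degrees, a list of three; "gripper": the opening in per cent of the stroke, from 0 (shut) to 100 (fully open). A call has 1 to 8 rows; each row is the pose to reach, as a shift and turn from the pose measured when the call began, along the tool's axes at that moment; what a row does not reach only later rows make up. A row lasts 1/8 s, in which the tool goes at most 62.5 mm and 10.7 degrees, less where a joint would pass 70% of its speed; a pose out of reach is approached as far as the arm can. A call with a gripper value outside its range is refused whole. The fingers move at their own pace and stop on an object; "newtons" is the grip in N (left out, the last holds). Time passes only in rows, so rows that repeat a pose let the fingers close. It gives the time, the measured TCP pose, the force and the opening at its end, in the units of the state.
- robot.get_state(): the state, without advancing time (a new reading comes with each control period).
- cams.grab_frame(name): name is "scene" or "top" or "wrist"; returns a dict with "color" (400x640x3 uint8, red, green, blue), "fx", "fy", "cx", "cy" (pixels), "rvec" (rotation vector, rad) and "tvec" (3), from world to camera coordinates, as OpenCV has them. Camera axes: x right, y down, z forward; pixel columns grow to the right and rows downward; lengths in m; the calibration is good to about 2 mm. A picture is of the moment at which its call begins. There is no depth.
- robot.finish_job(): hands the job in, once; it reports no verdict.
The state is a dict: "t": time; "joint_positions": joint angles; "qvel": joint speeds; "joint_efforts": joint torques, N m; "tcp_pos": TCP position; "tcp_rot": TCP orientation; "wrist_force": force on the tool from outside, world axes, zero at the start; "ft_torque": the same for the moment, N m; "width": finger opening in m.
Only numpy, scipy, OpenCV 4.12 (cv2) and the standard library are available. Lean on these libraries where they do the work, as an engineer would, in place of code of your own. Each camera call takes 0.05 s, during which the arm holds its last target. There are 200 camera calls.

TASK

Two washed gel plates have flopped forward onto the posts of the steel drying stand. Push the plate with the blue edges up so that it turns on its lower edge, past upright, and is left leaning square against the stand's backstop, in its own bay. Do not lift its lower edge off the stand, and leave the orange-edged plate as it lies.

Things in the scene. Friction and masses are not known exactly. Their poses are not given: they have to be found in the camera images.
- stand: Steel drying stand, fixed. Base 170 (x) x 330 (y) x 6 mm; origin under its centre, on the bench; +x to the backstop, z up. The backstop's flat face meets the base's top at x = +55 mm, is 85 mm long and leans back 10 degrees. Bays centred at y = +78 and -78 mm, parted by low fins. Each has two posts, 8 mm thick, 55 mm high from the bench, at x = -18 mm, 50 mm either side of its centre; gap open.
- blue_plate: The plate to tip: white, 110 (x) x 120 (y) x 12 mm (z), 0.1 to 0.21 kg, blue side strips. In either bay, 36 to 38 degrees from level: far edge (+x) down on the base near the backstop, near edge (-x) toward the robot, underside there about 72 mm above the bench, 32 mm beyond the posts. Origin: centre of the underside; z out of the upper face, which turns to the backstop as it is tipped.
- blue_low_edge (a point): Middle of the blue plate's low far edge face (x = +55, z = +6 mm in the plate's frame): the edge on which it turns. It starts touching the backstop or within 2 mm of it, and slides freely on the base.
- orange_plate: The same plate with orange side strips, leaning in the same way in the other bay; leave it alone. Frame as for the blue plate.

How it is judged:
At the end, for the whole second after the job is handed in: The blue plate is at rest on its lower edge, leaning on the backstop (its z axis 92 to 109 degrees from straight up; 100 is flush), square to the stand within 10 degrees, lower edge within about 15 mm of the backstop's foot and 20 mm of its bay's centre line; the orange plate is as it lay (angle between blue_plate's own z axis and vertical between 1.6 and 1.9 rad and angle between the y axis of blue_plate and the y axis of stand, either way round below 0.175 rad and z of blue_low_edge in the frame of stand below 0.02 m and x of blue_low_edge in the frame of stand between 0.034 and 0.06 m and (y of blue_low_edge in the frame of stand between 0.058 and 0.098 m or y of blue_low_edge in the frame of stand between -0.098 and -0.058 m) and distance of orange_plate from where it was at the start of the episode below 0.015 m and linear speed of blue_plate below 0.02 m/s); the robot touches nothing.
It fails at once if the blue plate's lower edge is lifted off the stand (z of blue_low_edge in the frame of stand above 0.035 m).
It fails at once if the orange plate is moved by more than 15 mm (distance of orange_plate from where it was at the start of the episode above 0.015 m).
It also fails if it takes over 35 s, if anything falls off the work surface, if the arm or the gripper's body presses on something with over 40 N, if the wrist force passes 120 N, or if a joint passes its speed limit or range.

## Working session

There is one attempt and no reset: what is moved stays moved. The work goes in short steps, Python scripts to look and compute and a tool call to move; the robot and the scene stay as the last step left them, time stands still between calls to the robot, and variables do not carry over. Pictures are saved under pics/ and viewed, about 8 in all and at most 12, crops included, and the job is handed in when it is done.

Besides the shell and the picture viewer there is one more tool, called after "Emit:" by a JSON object that holds its "api" and its "payload", one argument or row to a line. step_arm: Moves the arm, as the interface text tells. Its arguments: {"type":"object","properties":{"travel":{"type":"array","items":{"type":"array","items":{"type":"number"}}},"rotation":{"type":"array","items":{"type":"array","items":{"type":"number"}}},"gripper":{"type":"array","items":{"type":"number"}},"newtons":{"type":"number"}},"required":["travel","rotation","gripper"]}

```bash
mkdir -p pics; ls; python3 - <<'E'
from bench import robot,cams
import cv2
s=robot.get_state();print({k:s[k] for k in('t','tcp_pos','tcp_rot','width','wrist_force')})
for n in('scene','top'):
    f=cams.grab_frame(n);cv2.imwrite(f'pics/{n}0.png',f['color'][:,:,::-1]);print(n,f['fx'],f['cx'],f['cy'],f['rvec'],f['tvec'])
E
```

```text
pics
{'t': 0.0, 'tcp_pos': array([ 0.27690945, -0.58700475,  0.22986774]), 'tcp_rot': array([-0.15486796,  0.69090815, -0.68908348,  0.15435606]), 'width': 0.0853966507909928, 'wrist_force': array([0.28381468, 0.40449717, 0.349922  ])}
scene 454.0798735691332 312.56300794144306 193.76076126557112 [ 1.15761951 -2.31453678  1.02457827] [0.26385927 0.36791697 0.5111243 ]
top 481.16098371256265 325.73853815815096 196.7609664275184 [ 2.01523877 -2.18997728  0.24215472] [-0.03415578  0.58054886  0.78802994]
```

View pics/scene0.png

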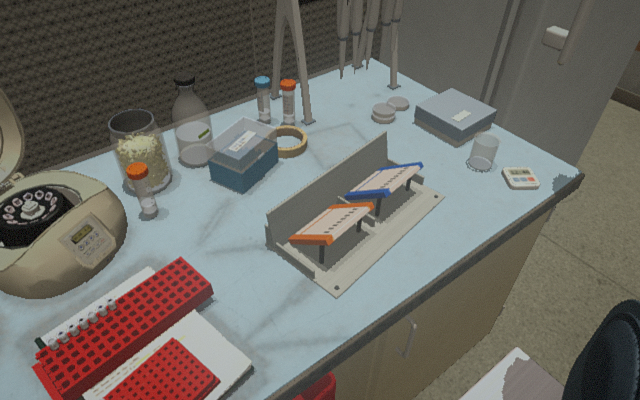

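View pics/top0.png

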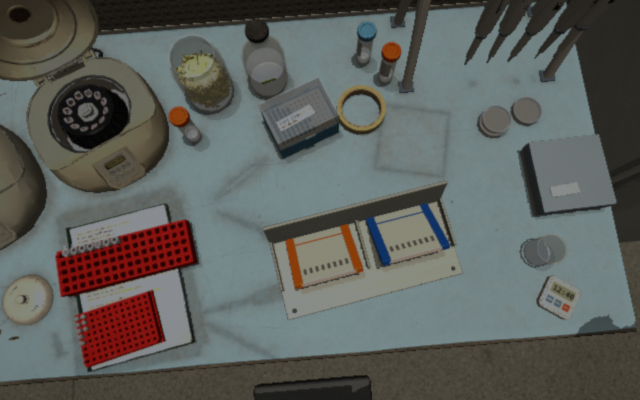

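The top view shows the stand with its front base corners at about (288,318) and (461,273). The blue plate is in the right bay, with strips at about x 367-390 and 422-450. The orange plate is in the left bay. Next I'll measure both from colour masks.

```bash
cat > h.py <<'E'
import cv2,numpy as np
def cal(f):
    K=np.array([[f['fx'],0,f['cx']],[0,f['fy'],f['cy']],[0,0,1]]);R=cv2.Rodrigues(np.array(f['rvec']))[0]
    return K,R,np.array(f['tvec']).reshape(3)
def ray(f,uv,z):
    K,R,t=cal(f);c=-R.T@t;d=R.T@np.linalg.inv(K)@np.array([*uv,1.])
    return c+d*(z-c[2])/d[2]
def proj(f,P):
    K,R,t=cal(f);return cv2.projectPoints(np.array(P,float).reshape(-1,1,3),R,t,K,None)[0].reshape(-1,2)
def tri(f,g,a,b):
    P=[];
    for x in(f,g):
        K,R,t=cal(x);P.append(K@np.c_[R,t])
    X=cv2.triangulatePoints(*P,np.array(a,float).reshape(2,1),np.array(b,float).reshape(2,1)).ravel();return X[:3]/X[3]
def strips(img,lo,hi):
    m=cv2.inRange(cv2.cvtColor(img,cv2.COLOR_RGB2HSV),lo,hi)
    return m
BL=((108,140,60),(125,255,255))
E
python3 - <<'E'
from bench import robot,cams
from h import *
F={n:cams.grab_frame(n) for n in('scene','top')}
for n,f in F.items():
    print(n,'cam at',-cal(f)[1].T@cal(f)[2])
    m=strips(f['color'],*BL);cs=cv2.findContours(m,cv2.RETR_EXTERNAL,cv2.CHAIN_APPROX_NONE)[0]
    for c in cs:
        if cv2.contourArea(c)>40: print(cv2.contourArea(c),cv2.approxPolyDP(c,2,True).reshape(-1,2).tolist())
t=F['top']
for p in[(288,318),(461,273)]:print(p,ray(t,p,.006))
for p in[(295,311),(453,268)]:print('hole',p,ray(t,p,.006))
for p in[(336,293),(439,196)]:print('scene hole',p,ray(F['scene'],p,.006))
out=[cv2.resize(F['top']['color'][170:330,250:470],None,fx=3.4,fy=3.4,interpolation=cv2.INTER_CUBIC)]
cv2.imwrite('pics/topcrop.png',out[0][:,:,::-1])
s=cv2.resize(F['scene']['color'][120:300,260:450],None,fx=3.3,fy=3.3,interpolation=cv2.INTER_CUBIC)
cv2.imwrite('pics/scenecrop.png',s[:,:,::-1])
E
```

```text
scene cam at [0.05706631 0.2911011  0.61500914]
69.5 [[389, 194], [385, 189], [345, 195], [383, 191], [386, 196]]
top cam at [ 0.38581175 -0.07058452  0.89741957]
325.5 [[367, 218], [372, 236], [378, 236], [373, 239], [379, 247], [377, 249], [384, 260], [382, 262], [387, 264], [389, 257], [373, 218]]
290.5 [[421, 204], [439, 241], [445, 248], [448, 247], [447, 240], [427, 204]]
(288, 318) [0.37214168 0.00299611 0.006     ]
(461, 273) [ 0.42583673 -0.31810058  0.006     ]
hole (295, 311) [ 0.38332099 -0.01038365  0.006     ]
hole (453, 268) [ 0.43605947 -0.30479909  0.006     ]
scene hole (336, 293) [ 0.3770449  -0.00068365  0.006     ]
scene hole (439, 196) [ 0.43335524 -0.30982288  0.006     ]
```

View pics/topcrop.png

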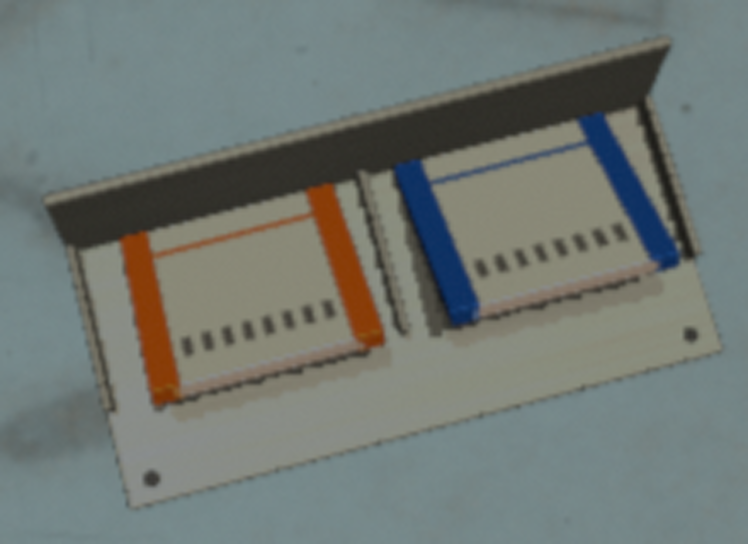

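View pics/scenecrop.png

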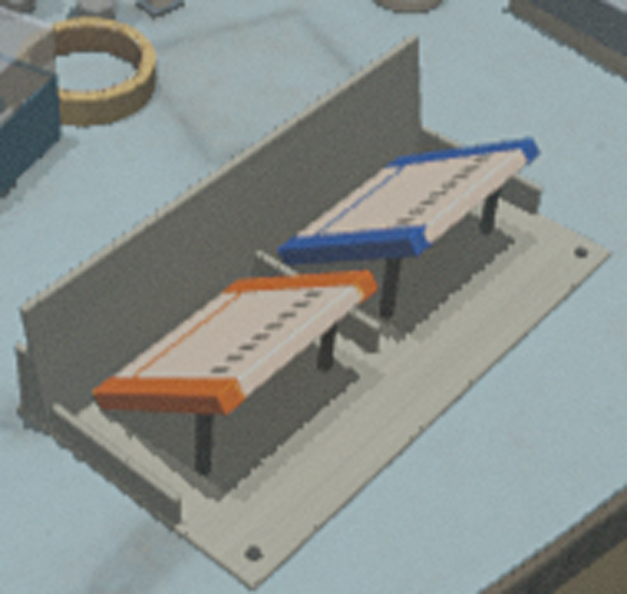

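The crops show both plates lying square to the stand. The blue plate's near underside edge runs from about (382,265) to (449,248) in the top image. I'll compute the stand frame and check the plate's corners.

```bash
cat >> h.py <<'E'
from scipy.spatial.transform import Rotation as Ro
A=np.array([.37214,.0030]);B=np.array([.42584,-.3181])
ys=(A-B)/np.linalg.norm(A-B);xs=np.array([ys[1],-ys[0]]);O=(A+B)/2+.085*xs
def toS(p):
    d=np.array(p[:2])-O;return np.array([d@xs,d@ys,p[2] if len(p)>2 else 0])
def toW(p):
    q=O+p[0]*xs+p[1]*ys;return np.array([*q,p[2]])
def toolrot(a,zsign=1):
    "tool y: a deg below horizontal along stand +x; z along stand +-y"
    a=np.radians(a);y=np.array([*(np.cos(a)*xs),-np.sin(a)]);z=zsign*np.array([*ys,0]);return Ro.from_matrix(np.c_[np.cross(y,z),y,z])
def delta(st,p,R):
    C=Ro.from_quat(st['tcp_rot']);return np.round(C.inv().apply(np.array(p)-st['tcp_pos'])*100,2),np.round((C.inv()*R).as_rotvec(degrees=True),1)
E
python3 - <<'E'
from bench import robot,cams
from h import *
f=cams.grab_frame('top')
print('O',O,'yaw',np.degrees(np.arctan2(xs[1],xs[0])))
for p in[(382.4,265.6),(449.4,248)]:print('near low',toS(ray(f,p,.072)))
for p in[(366.5,218.5),(428,204)]:print('far top',toS(ray(f,p,.0155)))
for p in[(264,230),(445,184)]:print('backstop top',toS(ray(f,p,.09)))
s=robot.get_state();C=Ro.from_quat(s['tcp_rot']);print(np.round(C.as_matrix(),2))
for a in(90,60,45):
  for zs in(1,-1):print(a,zs,delta(s,toW((-.085,-.078,.2)),toolrot(a,zs)))
E
```

```text
O [ 0.48282571 -0.14352952] yaw 9.494148371224252
near low [-0.04011823 -0.01846625  0.072     ]
near low [-0.0395061  -0.13795764  0.072     ]
far top [ 0.05393637 -0.02069161  0.0155    ]
far top [ 0.05215251 -0.13948112  0.0155    ]
backstop top [0.06604488 0.1620871  0.09      ]
backstop top [ 0.06730303 -0.15904551  0.09      ]
[[-0.9  -0.    0.43]
 [-0.43  0.   -0.9 ]
 [ 0.   -1.   -0.  ]]
90 1 (array([-27.25,   3.09, -26.17]), array([ 0.000e+00, -1.642e+02, -1.000e-01]))
90 -1 (array([-27.25,   3.09, -26.17]), array([ 0.1, 15.8,  0. ]))
60 1 (array([-27.25,   3.09, -26.17]), array([  42.6, -159.1,   -6. ]))
60 -1 (array([-27.25,   3.09, -26.17]), array([ 4.2, 15.4, 29.8]))
45 1 (array([-27.25,   3.09, -26.17]), array([  63.2, -152.6,   -8.9]))
45 -1 (array([-27.25,   3.09, -26.17]), array([ 6.3, 14.9, 44.7]))
```

The plate measures 119.5 mm wide, centred at stand y = -79 mm, with its near underside edge at about x = -40 mm and z = 72 mm. That fits the given sizes. Next I'll move to a stand-off in front of the bay with the tool tilted forward.

Emit:
{"api": "step_arm", "payload": {
  "travel": [
    [-4, 0.4, -4],
    [-8, 0.8, -8],
    [-12, 1.2, -11.5],
    [-16, 1.7, -15.5],
    [-20, 2.1, -19],
    [-24, 2.6, -23],
    [-27.2, 3.1, -26.2],
    [-27.2, 3.1, -26.2]
  ],
  "rotation": [
    [0.9, 2, 6.4],
    [1.8, 4, 12.8],
    [2.7, 6.4, 19],
    [3.6, 8.5, 25.6],
    [4.5, 10.7, 32],
    [5.4, 12.8, 38.3],
    [6.3, 14.9, 44.7],
    [6.3, 14.9, 44.7]
  ],
  "gripper": [50, 50, 50, 50, 50, 50, 50, 50]
}}

```text
t: 1.25
tcp_pos: [0.4083, -0.2283, 0.1958]
tcp_rot: [0.213, 0.677, -0.627, 0.322]
wrist_force: [0.2, -0.9, -1.3]
width: 0.0427
```

```bash
python3 - <<'E'
from bench import robot
from h import *
s=robot.get_state();print(s['t'],np.round(s['joint_positions'],2),toS(s['tcp_pos']),s['width']);print(np.round(Ro.from_quat(s['tcp_rot']).as_matrix(),2))
for a in(60,45,35):print(a,delta(s,toW((-.085,-.078,.2)),toolrot(a,-1)))
E
```

```text
1.25 [ 1.04 -0.05 -0.2   2.42 -1.22  0.7   0.4 ] [-0.08748987 -0.07127458  0.19584606] 0.042714876886110156
[[-0.7   0.69  0.17]
 [-0.12  0.12 -0.99]
 [-0.7  -0.71 -0.01]]
60 (array([-0.47, -0.12,  0.67]), array([  0.4,  -0.1, -14.7]))
45 (array([-0.47, -0.12,  0.67]), array([ 0.4, -0.1,  0.3]))
35 (array([-0.47, -0.12,  0.67]), array([ 0.4, -0.2, 10.3]))
```

Emit:
{"api": "step_arm", "payload": {
  "travel": [
    [2.3, 2.3, 0.7],
    [4.6, 4.7, 0.7],
    [6.9, 7, 0.7],
    [6.9, 9.5, 0.7],
    [6.9, 12, 0.7],
    [6.9, 14, 0.7],
    [6.9, 14, 0.7],
    [6.9, 14, 0.7]
  ],
  "rotation": [
    [0, 0, 0],
    [0, 0, 0],
    [0, 0, 0],
    [0, 0, 0],
    [0, 0, 0],
    [0, 0, 0],
    [0, 0, 0],
    [0, 0, 0]
  ],
  "gripper": [50, 50, 50, 50, 50, 50, 50, 50]
}}

```text
t: 2.25
tcp_pos: [0.4579, -0.2318, 0.0518]
tcp_rot: [0.214, 0.679, -0.624, 0.322]
wrist_force: [-0.7, -0.4, 0.1]
width: 0.0427
```

```bash
cat > look.py <<'E'
from bench import robot,cams
from h import *
import sys
s=robot.get_state();print(s['t'],np.round(s['joint_positions'],2),toS(s['tcp_pos']),s['wrist_force']);print(np.round(Ro.from_quat(s['tcp_rot']).as_matrix(),2))
f=cams.grab_frame('scene')['color'];g=cams.grab_frame('top')['color']
o=np.hstack([cv2.resize(f[80:290,260:450],(400,442)),cv2.resize(g[140:340,280:460],(398,442))]);cv2.imwrite(f'pics/{sys.argv[1]}.png',o[:,:,::-1])
E
python3 look.py a
```

```text
2.25 [ 1.79  0.72 -1.11  2.37 -1.57  0.05  1.09] [-0.03914495 -0.08290861  0.05180445] [-0.72620207 -0.39304663  0.12803566]
[[-0.7   0.69  0.17]
 [-0.11  0.13 -0.99]
 [-0.7  -0.71 -0.01]]
```

View pics/a.png

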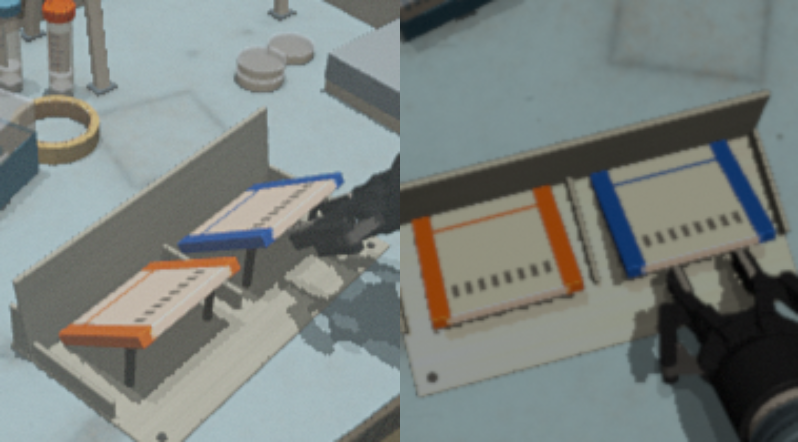

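The fingers are under the near overhang, between the posts, and nothing is touched yet. Next comes the first part of the arc, to about 70 degrees.

Emit:
{"api": "step_arm", "payload": {
  "travel": [
    [-1.15, 0.37, -0.3],
    [-1.95, 0.33, -0.4],
    [-2.75, 0.37, -0.4],
    [-3.55, 0.47, -0.4],
    [-4.35, 0.65, -0.4],
    [-5.0, 0.85, -0.4],
    [-5.6, 1.1, -0.4],
    [-5.6, 1.1, -0.4]
  ],
  "rotation": [
    [0, 0, 0],
    [0, 0, 0],
    [0, 0, 0],
    [0, 0, 0],
    [0, 0, 0],
    [0, 0, 0],
    [0, 0, 0],
    [0, 0, 0]
  ],
  "gripper": [50, 50, 50, 50, 50, 50, 50, 50]
}}

```text
t: 3.35
tcp_pos: [0.5036, -0.2189, 0.0828]
tcp_rot: [0.211, 0.678, -0.626, 0.322]
wrist_force: [-1.1, -0.7, -0.7]
width: 0.0427
```

```bash
python3 look.py b
```

```text
3.35 [ 1.6   0.57 -1.04  2.32 -1.5   0.12  0.84] [ 0.00802997 -0.07777428  0.08282843] [-1.06624859 -0.74977838 -0.66713896]
[[-0.7   0.69  0.17]
 [-0.12  0.13 -0.98]
 [-0.7  -0.71 -0.01]]
```

View pics/b.png

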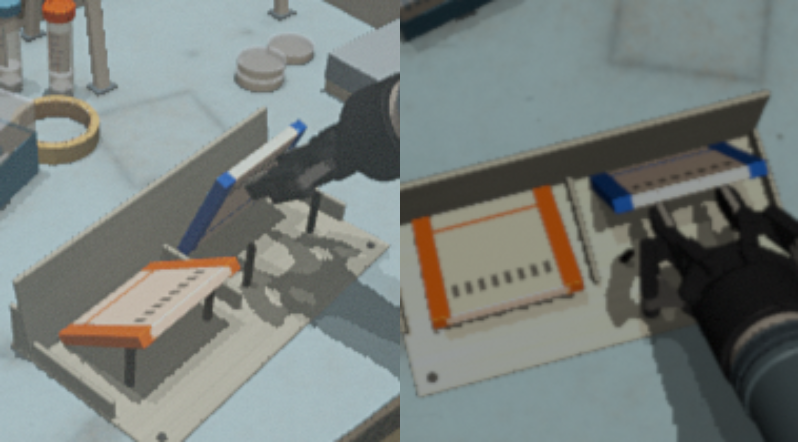

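The plate stands at about 65 degrees, square, with its low edge still on the base. I'll push it past upright, slowing as it goes.

Emit:
{"api": "step_arm", "payload": {
  "travel": [
    [-0.9, 0.3, 0.1],
    [-1.3, 0.53, 0.1],
    [-1.7, 0.77, 0.1],
    [-2.05, 1.05, 0.1],
    [-2.35, 1.33, 0.1],
    [-2.6, 1.58, 0.1],
    [-2.85, 1.82, 0.1],
    [-2.85, 1.82, 0.1]
  ],
  "rotation": [
    [0, 0, 0],
    [0, 0, 0],
    [0, 0, 0],
    [0, 0, 0],
    [0, 0, 0],
    [0, 0, 0],
    [0, 0, 0],
    [0, 0, 0]
  ],
  "gripper": [50, 50, 50, 50, 50, 50, 50, 50]
}}

```text
t: 4.45
tcp_pos: [0.5359, -0.2143, 0.0893]
tcp_rot: [0.211, 0.679, -0.626, 0.321]
wrist_force: [0.3, -0.1, 0.1]
width: 0.043
```

```bash
python3 look.py c
```

```text
4.45 [ 1.51  0.57 -1.01  2.27 -1.5   0.1   0.78] [ 0.04064678 -0.07859964  0.08925689] [ 0.31506631 -0.10969402  0.10173551]
[[-0.7   0.69  0.17]
 [-0.12  0.13 -0.99]
 [-0.7  -0.71 -0.01]]
```

View pics/c.png

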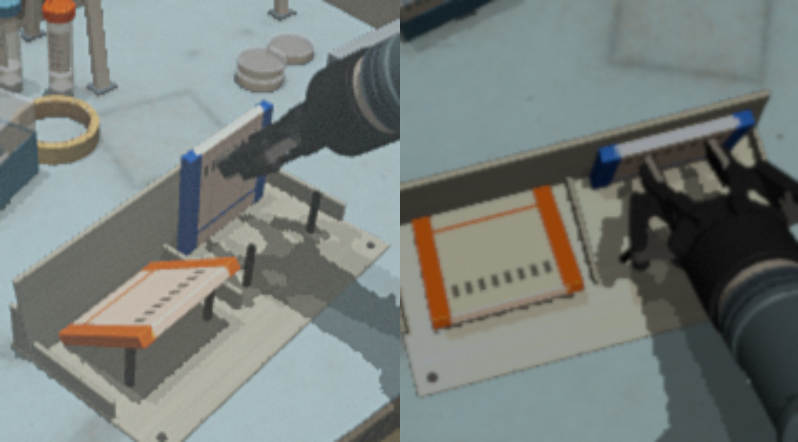

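The plate looks past upright and the force has dropped to nearly zero. I'll back away straight from the plate, then clear.

Emit:
{"api": "step_arm", "payload": {
  "travel": [
    [0.7, -0.8, 0],
    [1.6, -1.8, 0],
    [2.1, -3.5, 0],
    [2.1, -6, 0],
    [2.1, -9, 0],
    [2.1, -11, 0],
    [2.1, -12, 0],
    [2.1, -12, 0]
  ],
  "rotation": [
    [0, 0, 0],
    [0, 0, 0],
    [0, 0, 0],
    [0, 0, 0],
    [0, 0, 0],
    [0, 0, 0],
    [0, 0, 0],
    [0, 0, 0]
  ],
  "gripper": [50, 50, 50, 50, 50, 50, 50, 50]
}}

```text
t: 5.55
tcp_pos: [0.4367, -0.2331, 0.16]
tcp_rot: [0.211, 0.678, -0.627, 0.32]
wrist_force: [-0.3, -0.1, 0.9]
width: 0.0425
```

```bash
python3 look.py d; python3 - <<'E'
from bench import cams
from h import *
f=cams.grab_frame('top');m=strips(f['color'],*BL)
for c in cv2.findContours(m,cv2.RETR_EXTERNAL,cv2.CHAIN_APPROX_NONE)[0]:
    if cv2.contourArea(c)>20: print(cv2.boundingRect(c),cv2.approxPolyDP(c,1.5,True).reshape(-1,2).tolist())
# expected outline for flush at 100deg, bay y=-.079
Z=np.array([np.sin(np.radians(100)),0,np.cos(np.radians(100))]);X=np.array([np.cos(np.radians(100)),0,-np.sin(np.radians(100))])
for y in(-.019,-.139):
  lo=np.array([.055,y,.006])-Z*.012+[0,0,.001]
  for k in(lo,lo-X*.11,lo-X*.11+Z*.012): print('exp',np.round(k,3),proj(f,toW(k)).round(1))
E
```

```text
5.55 [ 1.65  0.14 -0.87  2.38 -1.24  0.55  0.46] [-0.06031721 -0.08074194  0.15997566] [-0.2665229  -0.08422186  0.86742717]
[[-0.71  0.69  0.17]
 [-0.12  0.12 -0.99]
 [-0.7  -0.72 -0.01]]
(370, 208, 10, 8) [[370, 209], [372, 215], [379, 213], [376, 211], [376, 208]]
(432, 192, 9, 8) [[439, 192], [432, 193], [435, 196], [433, 199], [440, 196]]
exp [ 0.043 -0.019  0.009] [[366.9 224.8]]
exp [ 0.062 -0.019  0.117] [[369.  202.9]]
exp [ 0.074 -0.019  0.115] [[367.  196.5]]
exp [ 0.043 -0.139  0.009] [[428.5 209.3]]
exp [ 0.062 -0.139  0.117] [[438.3 185.6]]
exp [ 0.074 -0.139  0.115] [[435.9 179.3]]
```

View pics/d.png

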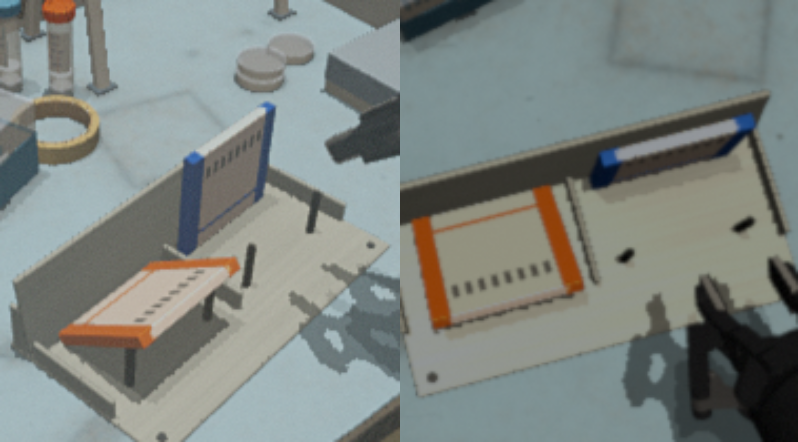

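The top edge sits about 12 pixels nearer than a flush lean would give, so I'll work out the plate's tilt.

```bash
python3 - <<'E'
from bench import cams
from h import *
f=cams.grab_frame('top')
for p in[(371.5,215.5),(441,198.5),(369.5,208.5),(438.5,191.5)]:print(p,toS(ray(f,p,.116)).round(4))
hs=cv2.cvtColor(f['color'],cv2.COLOR_RGB2HSV)
m=cv2.inRange(hs,(105,100,20),(130,255,255))
for c in cv2.findContours(m,cv2.RETR_EXTERNAL,cv2.CHAIN_APPROX_NONE)[0]:
    if cv2.contourArea(c)>20:
        q=cv2.approxPolyDP(c,1.5,True).reshape(-1,2);print([(list(map(int,p)),toS(ray(f,p,.006)).round(3)[:2].tolist()) for p in q])
E
```

```text
(371.5, 215.5) [ 0.0411 -0.0176  0.116 ]
(441, 198.5) [ 0.0403 -0.1372  0.116 ]
(369.5, 208.5) [ 0.0533 -0.0176  0.116 ]
(438.5, 191.5) [ 0.0528 -0.1367  0.116 ]
[([377, 207], [0.072, -0.047]), ([370, 209], [0.071, -0.033]), ([366, 219], [0.055, -0.021]), ([367, 224], [0.045, -0.02]), ([373, 223], [0.044, -0.031]), ([379, 214], [0.058, -0.047]), ([376, 209], [0.069, -0.044])]
[([438, 191], [0.073, -0.168]), ([431, 193], [0.073, -0.154]), ([433, 199], [0.061, -0.154]), ([423, 210], [0.045, -0.129]), ([427, 209], [0.045, -0.137]), ([440, 197], [0.061, -0.168])]
```

The plate is standing upright on its edge face: underside x is 41 mm at the top and 44 mm at the bottom. It is stable there and not leaning yet, so I'll go back and push it over gently.

Emit:
{"api": "step_arm", "payload": {
  "travel": [
    [0, 3, -0.2],
    [0, 6, -0.2],
    [0, 9, -0.2],
    [-1.1, 10.4, -0.2],
    [-2.1, 11.7, -0.2],
    [-2.6, 12.2, -0.2],
    [-2.85, 12.5, -0.2],
    [-3.1, 12.75, -0.2]
  ],
  "rotation": [
    [0, 0, 0],
    [0, 0, 0],
    [0, 0, 0],
    [0, 0, 0],
    [0, 0, 0],
    [0, 0, 0],
    [0, 0, 0],
    [0, 0, 0]
  ],
  "gripper": [50, 50, 50, 50, 50, 50, 50, 50]
}}

```text
t: 6.75
tcp_pos: [0.5469, -0.21, 0.0901]
tcp_rot: [0.211, 0.679, -0.626, 0.321]
wrist_force: [0.8, 0.6, 0.4]
width: 0.0427
```

```bash
cat > tilt.py <<'E'
from bench import robot,cams
from h import *
s=robot.get_state();print(s['t'],toS(s['tcp_pos']).round(4),np.round(s['joint_positions'],2),s['wrist_force'].round(1))
f=cams.grab_frame('top');m=cv2.inRange(cv2.cvtColor(f['color'],cv2.COLOR_RGB2HSV),(105,100,20),(130,255,255))
for c in cv2.findContours(m,cv2.RETR_EXTERNAL,cv2.CHAIN_APPROX_NONE)[0]:
    if cv2.contourArea(c)>10:
        q=c.reshape(-1,2);p=q[np.argmin(q[:,1])];print(p,'top edge at z=.115',toS(ray(f,p,.115)).round(4),'lowest',toS(ray(f,q[np.argmax(q[:,1])],.006)).round(3))
E
python3 tilt.py
```

```text
6.75 [ 0.0522 -0.0762  0.0901] [ 1.48  0.58 -1.02  2.26 -1.52  0.08  0.78] [0.8 0.6 0.4]
[371 197] top edge at z=.115 [ 0.0717 -0.0253  0.115 ] lowest [ 0.045 -0.02   0.006]
[433 181] top edge at z=.115 [ 0.0726 -0.1335  0.115 ] lowest [ 0.052 -0.141  0.006]
```

The top edge is now at x ≈ 72-73 mm, where a flush lean would put it at 74, so the plate has gone over. I'll retreat.

Emit:
{"api": "step_arm", "payload": {
  "travel": [
    [0.7, -0.8, 0],
    [1.6, -1.8, 0],
    [2.1, -3.5, 0],
    [2.1, -6, 0],
    [2.1, -9, 0],
    [2.1, -12, 0],
    [2.1, -15, 0],
    [2.1, -15, 0]
  ],
  "rotation": [
    [0, 0, 0],
    [0, 0, 0],
    [0, 0, 0],
    [0, 0, 0],
    [0, 0, 0],
    [0, 0, 0],
    [0, 0, 0],
    [0, 0, 0]
  ],
  "gripper": [50, 50, 50, 50, 50, 50, 50, 50]
}}

```text
t: 7.8
tcp_pos: [0.4273, -0.2336, 0.1832]
tcp_rot: [0.211, 0.677, -0.628, 0.32]
wrist_force: [0.3, -1.1, -0.1]
width: 0.0428
```

```bash
python3 tilt.py; python3 look.py e
```

```text
7.8 [-0.0696 -0.0797  0.1832] [ 1.65  0.05 -0.84  2.37 -1.21  0.64  0.4 ] [ 0.3 -1.1 -0.1]
[371 197] top edge at z=.115 [ 0.0717 -0.0253  0.115 ] lowest [ 0.045 -0.02   0.006]
[433 181] top edge at z=.115 [ 0.0726 -0.1335  0.115 ] lowest [ 0.045 -0.128  0.006]
7.85 [ 1.65  0.05 -0.84  2.37 -1.21  0.64  0.4 ] [-0.06874229 -0.07888667  0.18278125] [-0.58782877  0.70494173  0.53109403]
[[-0.71  0.69  0.17]
 [-0.12  0.12 -0.99]
 [-0.7  -0.72 -0.01]]
```

View pics/e.png

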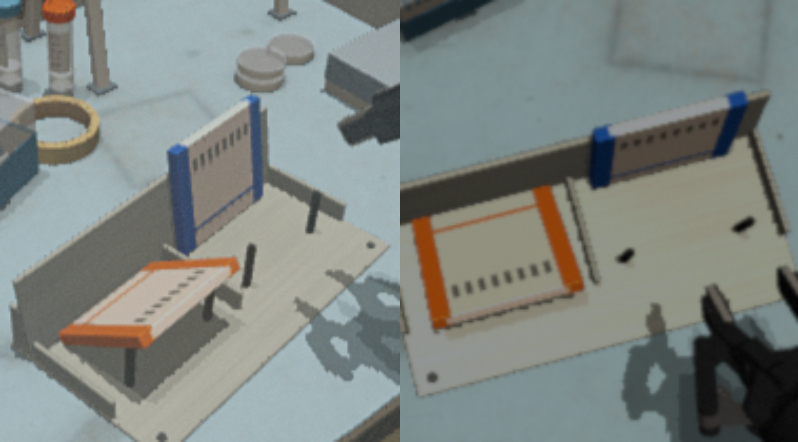

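The blue plate leans flush on the backstop, square and in its own bay. Its foot is at x ≈ 45 mm and its top edge at about 72 mm. The orange plate looks unmoved and the arm is clear, so I'm handing in.

```bash
python3 -c "
from bench import robot
print(robot.finish_job())"
```

```text
the job is handed in; nothing more can be done
None
```

The blue plate now leans on the backstop in its own bay, and I handed the job in at about 8 s of the 35 s allowed. I put the half-open fingers under its raised edge, between the posts, with the tool tilted 45 degrees, and pushed it round on its lower edge.

The first push left it standing upright on its edge rather than leaning. A second gentle push took it over.

| Last check (top camera, before hand-in) | Measured | Wanted |
|---|---|---|
| Top edge, stand x | about 72 mm, left and right within 1 mm, so square | about 74 mm if flush |
| Foot of the plate (underside), stand x | about 45 mm | about 43 mm if flush |
| Plate centre, stand y | about -79 mm, measured before the push and not re-computed | -58 to -98 mm |
| Wrist force at the end of each move | about 1.5 N at most | under 120 N |

In the last picture the orange plate looks unmoved, though I judged that by eye and did not measure it. The arm was clear of everything, and no check failed at the end.

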